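# Knock a stuck hub out of its nest on the bench ejector

## Task

Slide the nest block gently home against the red end stop of the bench ejector, then press the ejector lever smoothly all the way down until it rests on its stop screw, without forcing it, so that the rod knocks the stuck brass hub up. Let the lever come back up, lift the hub out and stand it upright in the blue tray, leaving the two finished hubs and everything else on the bench where they are.

Things in the scene. Friction and masses are not known exactly. Their poses are not given: they have to be found in the camera images.
- stand: Bench ejector, fixed: blue-grey bed 112 mm wide on legs, with a slideway along its x, sliding face 108 mm up. Origin: on the knockout rod's axis at table level. x points along the slideway to the end stop, z up. Keeper rails (inner edges at y +-34, tops 120 mm up) hold the block's flange down with 1 mm play. Greased: 1 to 3 N slides the block. Bed spans x -125 to +60.
- end_stop: Red end stop bar across the far (+x) end of the stand's slideway, 84 mm wide, from 108 to 134 mm above the table; the face that meets the nest block is at x +40.5 mm in the stand's frame. Origin same as the stand's. Rigid, not to be rammed: over 40 N bruises the block.
- lever: Steel ejector lever at the stand's -y side, pivoting about x; origin on the pivot, stand frame (0, -62, 78) mm; axes as the stand's at rest. Handle points to -y, sloping up 0.2 rad; a spring returns it. Pressing the pad takes about 2 N, then 6 to 10 N while the hub sticks, until the hub snaps free when the pad has sunk 65 to 68 mm; then 2 to 3 N until it meets the stop screw. Over 25 N bends it.
- lever_pad (a point): Centre of the top of the round black palm pad (44 mm across) on the lever's outer end, the place to press straight down; 190 mm out from the pivot, about 130 mm above the table at rest, sinking and tilting as the lever goes down.
- stop_block: Small block with an adjustable brass stop screw under the lever's handle, on the stand's foot at stand frame (0, -159) mm; origin at the block's underside centre, 12 mm above the table. The screw's height is set differently each time and not measured: the lever meets it after 0.38 to 0.53 rad, when the pad has sunk 72 to 100 mm.
- nest: Nest block: aluminium, 80 (x) x 60 (y) mm, top 36 mm above its origin, on a flange 84 mm wide, 6 mm thick; about 0.55 kg. Origin: underside centre. Slides along the stand's x only; starts 35 to 65 mm short. Home when its +x end meets the end stop: origin over the stand's origin within 2 mm, else the 10 mm rod misses the 14 mm hole in its floor. Round pocket 38 mm wide, 30 mm deep, at its centre.
- hub: Brass hub stuck in the nest block's pocket, held by spring plungers: 36 mm across, 30 mm high, on a foot 26 mm across and 5 mm high; about 0.2 kg. Origin: underside centre, z up its axis. Stuck, its top is flush with the block's top. Knocked out (lever on its stop), it snaps past them and stays up by itself, 14 mm proud of the block, when the lever is let back; then it lifts out freely
- tray: Blue plastic tray, fixed, 150 (x) x 110 (y) x 18 mm high, walls 4 mm, floor 4 mm thick. Origin: underside centre. The two finished hubs stand in its +x half; the -x half is free.
- hub_done0: Finished brass hub, same shape and size as the stuck one, standing in the tray; origin at its underside centre. Leave it.
- hub_done1: Another finished brass hub, same shape and size, standing in the tray; origin at its underside centre. Leave it.
- hammer: Hammer lying on the bench; leave it.
- screwdriver: Yellow-handled screwdriver lying on the bench; leave it.
- tin: Tin with a yellow label, 72 mm across, 90 mm high, standing on the bench; leave it.
- bracket: Aluminium angle bracket, 110 x 45 x 45 mm, lying on the bench; leave it.
- collar: Dark steel collar with an upright stem, 64 mm across, 75 mm high, standing on the bench; leave it.
There are look-alikes about, which are no part of the job. Leave any black, green or purple look-alike of the nest alone.

How it is judged:
On the way, in this order (a step that is already met when the one before it is completed fails the run):
1. the nest block is slid home against the end stop (x of nest in the frame of stand above -0.002 m), for 0.2 s.
2. the lever is pressed down onto its stop screw and the hub has been knocked up out of its seat (contact force between lever and stop_block above 1.5 N and z of hub in the frame of nest above 0.019 m), for 0.1 s.
3. the hub is lifted clear of the nest block (z of hub in the frame of nest above 0.04 m).
At the end, for the whole second after the job is handed in: The hub stands upright (within 0.1 rad) and at rest on the tray's floor, the nest block is still in the slideway within 30 mm of home, the lever is back up, and the two finished hubs are within 15 mm of where they stood (x of hub in the frame of tray between -0.071 and 0.071 m and y of hub in the frame of tray between -0.051 and 0.051 m and z of hub in the frame of tray between 0.001 and 0.009 m and angle between hub's own z axis and vertical below 0.1 rad and linear speed of hub below 0.02 m/s and x of nest in the frame of stand above -0.03 m and z of lever_pad in the frame of stand above 0.1 m and distance of each of hub_done0, hub_done1 from where it was at the start of the episode below 0.015 m); the robot touches nothing.
It fails at once if the lever is forced: pressed with more than 25 N (contact force between any of the fingers, the arm and lever above 25 N).
It fails at once if the nest block is rammed against the end stop with more than 40 N (contact force between nest and end_stop above 40 N).
It fails at once if a finished hub is displaced by more than 15 mm (distance of any of hub_done0, hub_done1 from where it was at the start of the episode above 0.015 m).
It fails at once if something else on the bench is displaced by more than 20 mm (distance of any of hammer, screwdriver, tin, bracket, collar from where it was at the start of the episode above 0.02 m).
It also fails if it takes over 67 s, if anything falls off the work surface, if the arm or the gripper's body presses on something with over 40 N, if the wrist force passes 120 N, or if a joint passes its speed limit or range.

## Robot

A 6-joint arm with a two-finger parallel gripper is mounted at the origin on the work surface. World frame = base frame: x ahead of the robot, y to its left, z up, the work surface at z = 0. Lengths are in m, angles in rad, forces in N, time in s.
With the tool pointing down it reaches from about 0.375 to 0.975 m from the base axis. Payload 3.8 kg.
Tool frame: the origin (TCP) lies between the finger pads; the fingertips stand 22 mm ahead of it and the grasp point (between the pads) lies 3 mm ahead of it; z points along the fingers, y is the direction in which the jaws open and shut (so a half turn about z gives the same grasp; the last joint's range is limited). The gripper opens to 85 mm and grips with 20 to 120 N. Pads are 22 mm wide; open, the fingers measure 114 mm over their backs; the gripper's body (76 mm by 85 mm) begins 54 mm behind the grasp point. The pads swing forward as they close: fully open they stand 13 mm farther back than shut.
Start: joints at [1.254, 0.264, 1.604, -0, 1.274, -0.037], TCP at [0.186, 0.649, 0.253] pointing down, gripper open.
Joint ranges: [-2.63, 2.63], [-0.94, 2.18], [0.31, 2.57], [-1.31, 4.45], [0, 2.66], [-2.55, 2.55]. Speed limits (rad/s): [2.57, 2.57, 3.14, 3.14, 3.14, 3.14].

## Interface

Orientations are given as a rotation vector (axis times angle).
In Python, from workcell import * gives the robot as it stands.
- The arm moves only by the tool step_arm, never from a script. Its argument "motion" is a list that holds one entry, the list of rows, each a list of 7 numbers: the finger opening in m, from 0 to 0.0854, then the shift along the world's x, y, z in m, then the turn, a rotation vector about the world's x, y, z in degrees. A call has exactly 8 rows; each row is the pose to reach, as a shift and turn from the pose measured when the call began; what a row does not reach only later rows make up. A row lasts 1/8 s, in which the tool goes at most 62.5 mm and 10.7 degrees, less where a joint would pass 70% of its speed; a pose out of reach is approached as far as the arm can. A call with a gripper value outside its range is refused whole. The fingers move at their own pace and stop on an object; "newtons" is the grip in N (left out, the last holds). Time passes only in rows, so rows that repeat a pose let the fingers close, or fill a call up. It gives the time, the measured TCP pose, the force and the opening at its end, in the units of the state.
- read_state(): the state, without advancing time (a new reading comes with each control period).
- read_camera(name): name is "side" or "top" or "wrist"; returns (picture, depth): 480x640x3 uint8, blue, green, red; 480x640 float32, m along the optical axis (not along the pixel's ray), 0 where there is no reading.
- get_calibration(name): a dict with "K" (3x3 intrinsics, pixels), "world_from_camera" (4x4, takes a point from camera to world coordinates). Camera axes: x right, y down, z forward; pixel columns grow to the right and rows downward; lengths in m; the calibration is good to about 2 mm. The wrist camera is an equidistant fisheye: a pixel r from the principal point sees the ray r / f radians off the axis. A picture is of the moment at which its call begins: read the wrist's pose just before it. get_calibration takes no time and is no camera call; for the wrist camera it gives the pose at the moment of the call.
- finish_job(): hands the job in, once; it reports no verdict.
Trained networks look in the newest picture that a camera, given by its name, has taken for a name from the list of things; names that differ only in an ending like _2 or _b are one class to them, and where a whole thing is asked for, a point or a joint stands for the part that bears it (a point fixed in the world has none). Each returns a list of dicts, best first, with "score" (0 to 1); they miss things now and then, are a little off and sometimes report something else, mostly with a low value. They report only what shows in the picture. A call takes as long as a camera call. They do not tell look-alikes from the thing itself.
- spot_in(camera, thing): "xyz" ([x, y, z] in m, in the coordinates of the camera as it stood for that picture, good to about 4 mm: the middle of the surface that is visible of it).
- regions_of(camera, thing): "region" (480x640 bool, what is visible of it).
The state is a dict: "time": time; "q": joint angles; "joint_vel": joint speeds; "joint_torque": joint torques, N m; "tool_pos": TCP position; "tcp_rot": TCP orientation; "wrist_force": force on the tool from outside, world axes, zero at the start; "torque": the same for the moment, N m; "width": opening from 0.0 (shut) to 1.0 (fully open).
Only numpy, scipy, OpenCV 4.12 (cv2) and the standard library are available. Lean on these libraries where they do the work, as an engineer would, in place of code of your own. Each camera call takes 0.05 s, during which the arm holds its last target. There are 200 camera calls.

## Working session

There is one attempt and no reset: what is moved stays moved. The work goes in short steps, Python scripts to look and compute and a tool call to move; the robot and the scene stay as the last step left them, time stands still between calls to the robot, and variables do not carry over. Pictures are saved under pics/ and viewed, on a budget of 10 in all, crops included, one or two more only if the job needs it, and the job is handed in when it is done.

Besides the shell and the picture viewer there is one more tool, called after ">>>" as name(argument=value, ...) on one line, values as JSON. step_arm: Moves the arm, as the interface text tells. Its arguments: {"type":"object","properties":{"motion":{"type":"array"},"newtons":{"type":"number"}},"required":["motion"]}

```bash
mkdir -p pics; cat > h.py <<'E'
from workcell import *
import numpy as np, cv2
def towld(cam,p):
    T=get_calibration(cam)["world_from_camera"]; return (np.array(T)@np.r_[p,1])[:3]
def cloud(cam,depth):
    c=get_calibration(cam);K=np.array(c["K"]);T=np.array(c["world_from_camera"])
    v,u=np.mgrid[:480,:640]
    P=np.stack([(u-K[0,2])/K[0,0]*depth,(v-K[1,2])/K[1,1]*depth,depth],-1)
    return P@T[:3,:3].T+T[:3,3]
E
python3 - <<'E'
from h import *
for c in("top","side"):
    im,d=read_camera(c); cv2.imwrite(f"pics/{c}0.png",im); np.save(f"pics/{c}0.npy",d)
    print(c,np.round(get_calibration(c)["world_from_camera"],3).tolist())
    for t in("stand","end_stop","lever","lever_pad","stop_block","nest","hub","tray"):
        for r in spot_in(c,t)[:4]: print(t,round(r["score"],2),towld(c,r["xyz"]).round(3))
print(read_state())
E
```

```text
top [[0.185, -0.96, 0.212, 0.325], [-0.983, -0.182, 0.034, -0.042], [0.006, -0.215, -0.977, 1.075], [0.0, 0.0, 0.0, 1.0]]
stand 0.96 [0.557 0.005 0.108]
end_stop 0.82 [0.621 0.046 0.132]
lever 0.91 [ 0.568 -0.132  0.107]
lever_pad 0.92 [ 0.564 -0.133  0.107]
stop_block 0.44 [ 0.562 -0.111  0.029]
nest 0.98 [ 0.403 -0.113  0.037]
nest 0.74 [0.609 0.234 0.033]
nest 0.64 [0.345 0.052 0.034]
nest 0.6 [0.524 0.043 0.14 ]
hub 0.77 [0.532 0.048 0.146]
tray 0.78 [0.444 0.338 0.001]
side [[0.831, -0.436, 0.346, 0.16], [-0.556, -0.658, 0.507, -0.599], [0.007, -0.614, -0.789, 0.984], [0.0, 0.0, 0.0, 1.0]]
stand 0.92 [ 0.552 -0.003  0.092]
end_stop 0.66 [0.621 0.043 0.138]
lever 0.87 [ 0.565 -0.131  0.108]
lever 0.47 [0.495 0.353 0.037]
lever_pad 0.61 [ 0.568 -0.13   0.108]
stop_block 0.43 [ 0.564 -0.116  0.028]
nest 0.84 [0.287 0.233 0.035]
nest 0.71 [0.345 0.048 0.035]
nest 0.65 [0.608 0.228 0.034]
nest 0.59 [ 0.411 -0.119  0.036]
hub 0.43 [0.536 0.048 0.145]
hub 0.27 [0.494 0.353 0.037]
tray 0.77 [0.443 0.334 0.004]
{'time': 0.9, 'q': array([ 1.25409633e+00,  2.63855801e-01,  1.60396589e+00, -1.70691596e-05,
        1.27371394e+00, -3.69058126e-02]), 'joint_vel': array([-0.00061695,  0.00026162, -0.00172483, -0.00027313, -0.00103774,
       -0.00019657]), 'joint_torque': array([-1.53751847e-03, -5.15048361e+01, -3.67726386e+01, -8.73370300e-05,
        7.11991270e-04, -2.11509871e-06]), 'tool_pos': array([0.18641938, 0.64875437, 0.25332799]), 'tcp_rot': array([4.38056081e-01, 3.11087565e+00, 8.36789295e-05]), 'wrist_force': array([-0.27608225,  0.30086788,  0.68459831]), 'torque': array([-0.03174915,  0.00383193,  0.04872447]), 'width': 1.0009789948634216}
```

View pics/top0.png

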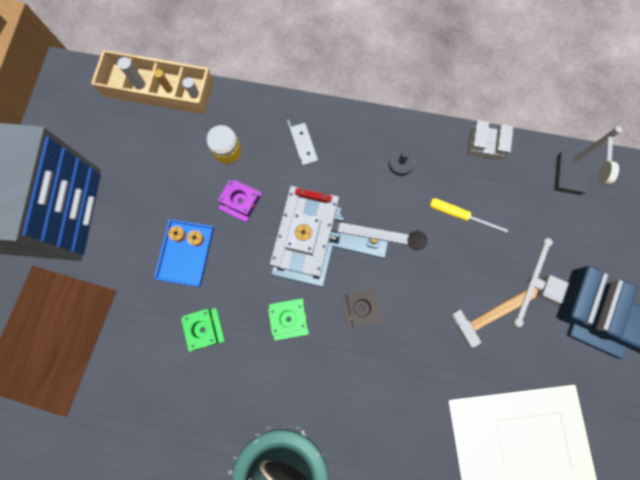

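View pics/side0.png

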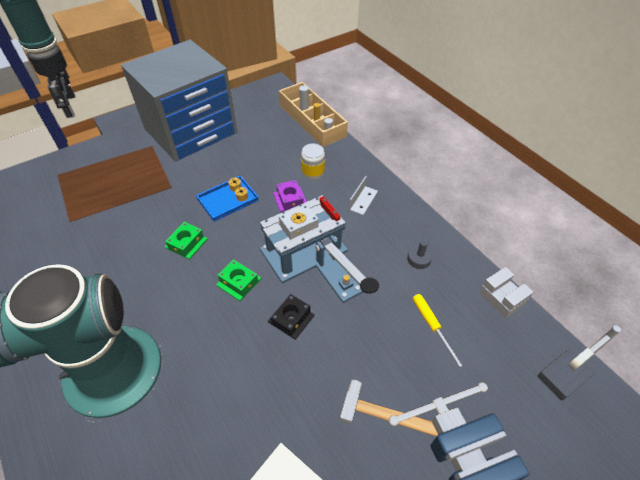

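```bash
python3 - <<'E'
from h import *
for c in("top","side"):
    im=cv2.imread(f"pics/{c}0.png");d=np.load(f"pics/{c}0.npy");P=cloud(c,d)
    hsv=cv2.cvtColor(im,cv2.COLOR_BGR2HSV)
    near=(abs(P[...,0]-.55)<.2)&(abs(P[...,1]-0)<.2)&(d>0)
    red=near&(P[...,2]>.128)&(P[...,2]<.142)&((hsv[...,0]<8)|(hsv[...,0]>172))&(hsv[...,1]>120)
    nst=near&(P[...,2]>.139)&(P[...,2]<.155)&~red
    for n,m in(("red",red),("nest",nst),("pad",near&(P[...,1]<-.15)&(P[...,2]>.11)&(P[...,2]<.15))):
        m=cv2.morphologyEx(m.astype(np.uint8),cv2.MORPH_OPEN,np.ones((3,3)))
        k,l,s,_=cv2.connectedComponentsWithStats(m)
        for i in range(1,k):
            if s[i,4]<60: continue
            Q=P[l==i]; r=cv2.minAreaRect((Q[:,:2]*1000).astype(np.float32))
            print(c,n,s[i,4],Q[:,2].mean().round(4),np.round(r[0],1),np.round(r[1],1),round(r[2],1),Q.mean(0).round(4), s[i,:4])
E
```

```text
top red 204 0.1328 [621.4  41.9] [79.4 14.4] 88.2 [0.6212 0.0422 0.1328] [296 189  35  12]
top nest 976 0.1431 [531.4  47.7] [60.  81.1] 87.3 [0.5306 0.0476 0.1431] [285 213  35  40]
top pad 263 0.1213 [ 563.1 -175.9] [47.9 41.6] 89.3 [ 0.5643 -0.181   0.1213] [394 231  24  19]
side red 104 0.1344 [622.4  34.2] [65.2 13.7] 86.2 [0.6212 0.0342 0.1344] [324 201  16  18]
side nest 650 0.1452 [533.   48.5] [64.9 81.6] 86.0 [0.5317 0.0468 0.1452] [280 204  39  28]
side pad 204 0.1234 [ 564.4 -175.1] [42.3 49.5] 0.2 [ 0.5649 -0.1789  0.1234] [354 272  22  18]
```

The nest on the stand at top (303,232) is bare aluminium with a brass hub, and the red bar is at (315,195). The look-alikes stand loose on the bench: purple (240,198), green (202,330) and (289,319), black (363,308). The pad is at (418,240) and the tray at (185,253). Next is one enlarged crop to confirm, plus the pad and tray poses.

```bash
python3 - <<'E'
from h import *
im=cv2.imread("pics/top0.png")
cv2.imwrite("pics/crop.png",cv2.resize(im[170:300,140:440],None,fx=2.6,fy=2.6,interpolation=cv2.INTER_CUBIC))
for c in("top","side"):
    im=cv2.imread(f"pics/{c}0.png");d=np.load(f"pics/{c}0.npy");P=cloud(c,d)
    hsv=cv2.cvtColor(im,cv2.COLOR_BGR2HSV);h,s,v=cv2.split(hsv)
    near=(abs(P[...,0]-.56)<.06)&(P[...,1]<-.15)&(P[...,1]>-.26)&(P[...,2]>.1)&(d>0)&(v<70)
    Q=P[near];print(c,"pad",near.sum(),Q.mean(0).round(4),np.round(cv2.minAreaRect((Q[:,:2]*1000).astype(np.float32)),1) if 0 else cv2.minAreaRect((Q[:,:2]*1000).astype(np.float32)))
    blue=(h>100)&(h<118)&(s>150)&(abs(P[...,0]-.45)<.15)&(abs(P[...,1]-.33)<.13)&(P[...,2]<.03)
    Q=P[blue];print("tray",blue.sum(),cv2.minAreaRect((Q[:,:2]*1000).astype(np.float32)),Q[:,2].min(),Q[:,2].max())
    br=(h>8)&(h<28)&(s>110)&(abs(P[...,0]-.45)<.15)&(abs(P[...,1]-.33)<.13)&(P[...,2]>.025)
    k,l,st,_=cv2.connectedComponentsWithStats(br.astype(np.uint8))
    for i in range(1,k):
        if st[i,4]>30: print("done",st[i,4],P[l==i].mean(0).round(4))
    bh=(h>8)&(h<28)&(s>110)&(abs(P[...,0]-.53)<.04)&(abs(P[...,1]-.047)<.04)&(P[...,2]>.13)
    print("hub",bh.sum(),P[bh].mean(0).round(4))
E
```

```text
top pad 158 [ 0.5657 -0.1961  0.1278] ((564.4114379882812, -197.22457885742188), (29.352781295776367, 39.13812255859375), 76.42915344238281)
tray 2292 ((458.3739929199219, 333.9847106933594), (153.74331665039062, 110.86595916748047), 1.4248480796813965) -0.0030709457596300727 0.02471804867435523
done 139 [0.4952 0.3561 0.0333]
done 133 [0.493  0.3087 0.0333]
hub 168 [0.5314 0.0461 0.143 ]
side pad 218 [ 0.5632 -0.2009  0.1308] ((563.680419921875, -199.54879760742188), (40.206424713134766, 39.62883377075195), 83.3628158569336)
tray 1271 ((456.800048828125, 345.9463806152344), (150.8762664794922, 137.62596130371094), 2.2467968463897705) -0.0035219313229073457 0.026625493684075408
done 184 [0.4937 0.3328 0.0345]
hub 113 [0.5305 0.0465 0.1451]
```

View pics/crop.png

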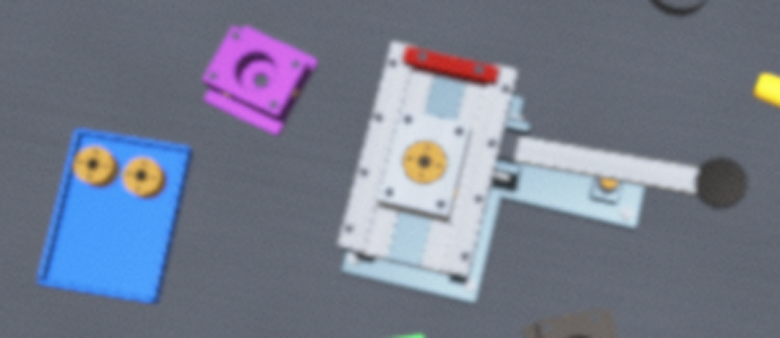

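Confirmed: the grey nest with the brass hub on the stand is the right one, at about (0.531, 0.046), with stand yaw about −2.4° and the nest about 43 mm short. Now I'll move behind it.

>>> step_arm(motion=[[[0,0.022,-0.05,0,0,0,3],[0,0.045,-0.1,0,0,0,6],[0,0.068,-0.15,0,0,0,9],[0,0.09,-0.2,0,0,0,12],[0,0.113,-0.25,0,0,0,13.8],[0,0.136,-0.3,0,0,0,13.8],[0,0.16,-0.35,0,0,0,13.8],[0,0.18,-0.4,0,0,0,13.8]]], newtons=40)

```text
time: 1.9
tool_pos: [0.3671, 0.2472, 0.2537]
tcp_rot: [0.061, 3.14, 0.001]
wrist_force: [1.1, 0.2, 0.7]
width: -0.0
```

>>> step_arm(motion=[[[0,0.022,-0.05,0,0,0,0],[0,0.044,-0.1,0,0,0,0],[0,0.066,-0.15,0,0,0,0],[0,0.088,-0.198,-0.01,0,0,0],[0,0.088,-0.198,-0.04,0,0,0],[0,0.088,-0.198,-0.075,0,0,0],[0,0.088,-0.198,-0.107,0,0,0],[0,0.088,-0.198,-0.107,0,0,0]]])

```text
time: 2.9
tool_pos: [0.4526, 0.049, 0.1443]
tcp_rot: [-0.061, -3.136, -0.0]
wrist_force: [-0.2, 0.3, 0.0]
width: 0.002
```

>>> step_arm(motion=[[[0,0.01,0,0,0,0,0],[0,0.02,-0.001,0,0,0,0],[0,0.027,-0.001,0,0,0,0],[0,0.034,-0.001,0,0,0,0],[0,0.041,-0.002,0,0,0,0],[0,0.047,-0.002,0,0,0,0],[0,0.052,-0.002,0,0,0,0],[0,0.056,-0.002,0,0,0,0]]])

```text
time: 3.9
tool_pos: [0.5088, 0.0469, 0.1442]
tcp_rot: [-0.061, -3.136, -0.0]
wrist_force: [-3.6, 1.2, 3.7]
width: 0.001
```

```bash
python3 - <<'E'
from h import *
im,d=read_camera("top"); cv2.imwrite("pics/top1.png",im)
P=cloud("top",d);hsv=cv2.cvtColor(im,cv2.COLOR_BGR2HSV);h,s,v=cv2.split(hsv)
bh=(h>8)&(h<28)&(s>110)&(abs(P[...,0]-.55)<.05)&(abs(P[...,1]-.047)<.04)&(P[...,2]>.13)
print("hub",bh.sum(),P[bh].mean(0).round(4)); s=read_state();print(s["wrist_force"],s["tool_pos"])
for r in spot_in("top","hub")[:2]: print(r["score"],towld("top",r["xyz"]))
E
```

```text
hub 0 [nan nan nan]
[-1.34755719 -0.20061707  0.40481087] [0.5094138  0.04691438 0.14426352]<stdin>:5: RuntimeWarning: Mean of empty slice.
  ret = um.true_divide(
```

>>> step_arm(motion=[[[0,0.002,0,0,0,0,0],[0,0.004,0,0,0,0,0],[0,0.006,0,0,0,0,0],[0,0.007,0,0,0,0,0],[0,0.008,0,0,0,0,0],[0,0.009,0,0,0,0,0],[0,0.01,0,0,0,0,0],[0,0.01,0,0,0,0,0]]])

```text
time: 5.0
tool_pos: [0.5196, 0.0469, 0.1441]
tcp_rot: [-0.061, -3.138, -0.0]
wrist_force: [-3.0, -0.5, 0.0]
width: 0.006
```

>>> step_arm(motion=[[[0,0.0005,0,0,0,0,0],[0,0.001,0,0,0,0,0],[0,0.0015,0,0,0,0,0],[0,0.002,0,0,0,0,0],[0,0.0025,0,0,0,0,0],[0,0.003,0,0,0,0,0],[0,0.0035,0,0,0,0,0],[0,0.004,0,0,0,0,0]]])

```text
time: 6.0
tool_pos: [0.5236, 0.0469, 0.1441]
tcp_rot: [-0.061, -3.138, -0.0]
wrist_force: [-3.2, -0.8, 1.1]
width: -0.001
```

>>> step_arm(motion=[[[0,0.0005,0,0,0,0,0],[0,0.001,0,0,0,0,0],[0,0.0015,0,0,0,0,0],[0,0.002,0,0,0,0,0],[0,0.0025,0,0,0,0,0],[0,0.0025,0,0,0,0,0],[0,0.0025,0,0,0,0,0],[0,0.0025,0,0,0,0,0]]])

```text
time: 7.0
tool_pos: [0.526, 0.047, 0.1441]
tcp_rot: [-0.061, -3.137, -0.0]
wrist_force: [-5.0, 0.5, 1.3]
width: -0.002
```

>>> step_arm(motion=[[[0,0.0003,0,0,0,0,0],[0,0.0006,0,0,0,0,0],[0,0.0009,0,0,0,0,0],[0,0.0012,0,0,0,0,0],[0,0.0012,0,0,0,0,0],[0,0.0012,0,0,0,0,0],[0,0.0012,0,0,0,0,0],[0,0.0012,0,0,0,0,0]]])

```text
time: 8.0
tool_pos: [0.5261, 0.047, 0.1441]
tcp_rot: [-0.061, -3.135, -0.0]
wrist_force: [-7.9, 0.5, 4.3]
width: -0.003
```

Home: the tool stopped at x=0.526 and the push force rose to 8 N. Next, the lever pad.

>>> step_arm(motion=[[[0,-0.015,0,0,0,0,0],[0,-0.02,0,0.05,0,0,0],[0,0,-0.05,0.07,0,0,0],[0,0.015,-0.1,0.07,0,0,0],[0,0.03,-0.15,0.07,0,0,0],[0,0.038,-0.2,0.07,0,0,0],[0,0.038,-0.247,0.06,0,0,0],[0,0.038,-0.247,0.04,0,0,0]]])

```text
time: 9.0
tool_pos: [0.5652, -0.2037, 0.1851]
tcp_rot: [-0.068, -3.14, 0.004]
wrist_force: [0.3, 0.5, -0.2]
width: 0.001
```

```bash
python3 - <<'E'
from h import *
im,d=read_camera("top"); cv2.imwrite("pics/top2.png",im)
P=cloud("top",d);hsv=cv2.cvtColor(im,cv2.COLOR_BGR2HSV);h,s,v=cv2.split(hsv)
bh=(h>8)&(h<28)&(s>110)&(abs(P[...,0]-.57)<.05)&(abs(P[...,1]-.047)<.04)&(P[...,2]>.13)
print("hub",bh.sum(),P[bh].mean(0).round(4)); s=read_state();print(s["wrist_force"],s["tool_pos"])
im,d=read_camera("side"); cv2.imwrite("pics/side2.png",cv2.resize(im[150:350,220:460],(720,600)))
E
```

```text
hub 160 [0.5754 0.0455 0.143 ]
[-0.82005642  0.20454323 -2.05656015] [ 0.56275645 -0.20092052  0.18076122]
```

View pics/side2.png

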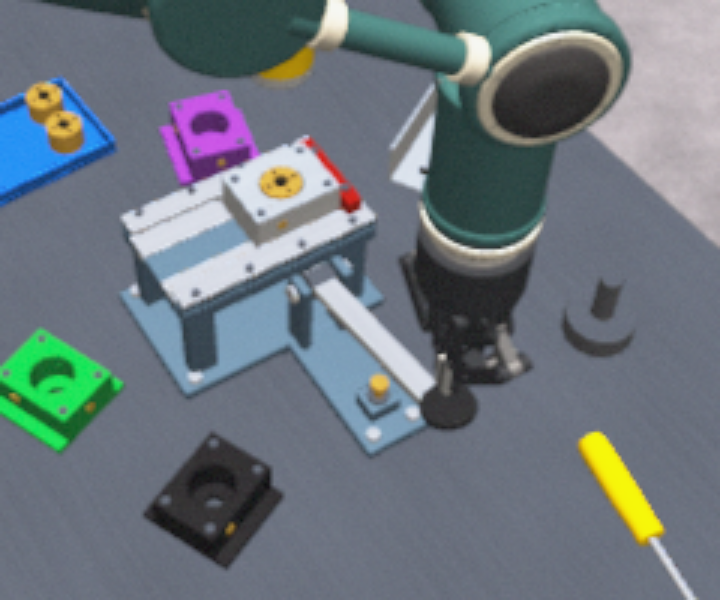

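The nest sits against the red bar (about 330,170), and the fingers are just above the black pad (450,400). Now I'll press.

>>> step_arm(motion=[[[0,0,0,-0.02,0,0,0],[0,0,0,-0.026,0,0,0],[0,0,0,-0.03,0,0,0],[0,0,0,-0.035,0,0,0],[0,0,0,-0.041,0,0,0],[0,0,0,-0.048,0,0,0],[0,0,0,-0.055,0,0,0],[0,0,0,-0.062,0,0,0]]])

```text
time: 10.1
tool_pos: [0.5629, -0.201, 0.1201]
tcp_rot: [-0.063, -3.133, 0.001]
wrist_force: [-2.1, -4.3, 9.6]
width: -0.002
```

>>> step_arm(motion=[[[0,0,0,-0.004,0,0,0],[0,0,0,-0.008,0,0,0],[0,0,0,-0.012,0,0,0],[0,0,0,-0.016,0,0,0],[0,0,0,-0.02,0,0,0],[0,0,0,-0.023,0,0,0],[0,0,0,-0.026,0,0,0],[0,0,0,-0.028,0,0,0]]])

```text
time: 11.1
tool_pos: [0.5629, -0.2019, 0.0926]
tcp_rot: [-0.063, -3.133, 0.003]
wrist_force: [-2.1, -2.5, 3.1]
width: -0.0
```

>>> step_arm(motion=[[[0,0,0,-0.001,0,0,0],[0,0,0,-0.002,0,0,0],[0,0,0,-0.003,0,0,0],[0,0,0,-0.004,0,0,0],[0,0,0,-0.005,0,0,0],[0,0,0,-0.006,0,0,0],[0,0,0,-0.007,0,0,0],[0,0,0,-0.008,0,0,0]]])

```text
time: 12.1
tool_pos: [0.5629, -0.2016, 0.0845]
tcp_rot: [-0.063, -3.133, 0.002]
wrist_force: [-0.7, -0.3, 3.5]
width: 0.004
```

>>> step_arm(motion=[[[0,0,0,-0.0004,0,0,0],[0,0,0,-0.0008,0,0,0],[0,0,0,-0.0012,0,0,0],[0,0,0,-0.0015,0,0,0],[0,0,0,-0.0018,0,0,0],[0,0,0,-0.0021,0,0,0],[0,0,0,-0.0024,0,0,0],[0,0,0,-0.0026,0,0,0]]])

```text
time: 13.1
tool_pos: [0.5629, -0.2014, 0.0818]
tcp_rot: [-0.063, -3.133, 0.001]
wrist_force: [-0.3, 1.7, 2.7]
width: -0.0
```

>>> step_arm(motion=[[[0,0,0,-0.0004,0,0,0],[0,0,0,-0.0008,0,0,0],[0,0,0,-0.0012,0,0,0],[0,0,0,-0.0015,0,0,0],[0,0,0,-0.0018,0,0,0],[0,0,0,-0.0021,0,0,0],[0,0,0,-0.0024,0,0,0],[0,0,0,-0.0026,0,0,0]]])

```text
time: 14.1
tool_pos: [0.5629, -0.2014, 0.0792]
tcp_rot: [-0.063, -3.133, 0.001]
wrist_force: [-0.5, 1.4, 3.5]
width: -0.001
```

>>> step_arm(motion=[[[0,0,0,-0.0004,0,0,0],[0,0,0,-0.0008,0,0,0],[0,0,0,-0.0012,0,0,0],[0,0,0,-0.0015,0,0,0],[0,0,0,-0.0018,0,0,0],[0,0,0,-0.0021,0,0,0],[0,0,0,-0.0024,0,0,0],[0,0,0,-0.0026,0,0,0]]])

```text
time: 15.1
tool_pos: [0.5629, -0.2014, 0.0766]
tcp_rot: [-0.063, -3.133, 0.002]
wrist_force: [1.0, 1.8, 3.8]
width: 0.002
```

>>> step_arm(motion=[[[0,0,0,-0.0004,0,0,0],[0,0,0,-0.0008,0,0,0],[0,0,0,-0.0012,0,0,0],[0,0,0,-0.0015,0,0,0],[0,0,0,-0.0018,0,0,0],[0,0,0,-0.0021,0,0,0],[0,0,0,-0.0024,0,0,0],[0,0,0,-0.0026,0,0,0]]])

```text
time: 16.1
tool_pos: [0.563, -0.2014, 0.074]
tcp_rot: [-0.063, -3.133, 0.002]
wrist_force: [0.9, 1.3, 4.1]
width: 0.004
```

>>> step_arm(motion=[[[0,0,0,-0.0004,0,0,0],[0,0,0,-0.0008,0,0,0],[0,0,0,-0.0012,0,0,0],[0,0,0,-0.0015,0,0,0],[0,0,0,-0.0018,0,0,0],[0,0,0,-0.0021,0,0,0],[0,0,0,-0.0024,0,0,0],[0,0,0,-0.0026,0,0,0]]])

```text
time: 17.1
tool_pos: [0.5631, -0.2013, 0.0721]
tcp_rot: [-0.063, -3.133, 0.001]
wrist_force: [-2.0, 2.7, 10.2]
width: -0.001
```

Stopped at z=0.072 with the force at 10 N, so the lever is on the screw. I'll hold it with a hair more and check the hub.

>>> step_arm(motion=[[[0,0,0,-0.0008,0,0,0],[0,0,0,-0.0012,0,0,0],[0,0,0,-0.0012,0,0,0],[0,0,0,-0.0012,0,0,0],[0,0,0,-0.0012,0,0,0],[0,0,0,-0.0012,0,0,0],[0,0,0,-0.0012,0,0,0],[0,0,0,-0.0012,0,0,0]]])

```text
time: 18.1
tool_pos: [0.5631, -0.2013, 0.072]
tcp_rot: [-0.063, -3.133, 0.001]
wrist_force: [-2.7, 4.1, 10.0]
width: -0.001
```

```bash
python3 - <<'E'
from h import *
for c in("top","side"):
    im,d=read_camera(c)
    P=cloud(c,d);h,s,v=cv2.split(cv2.cvtColor(im,cv2.COLOR_BGR2HSV))
    bh=(h>8)&(h<28)&(s>110)&(abs(P[...,0]-.575)<.05)&(abs(P[...,1]-.047)<.05)&(P[...,2]>.13)
    print(c,"hub",bh.sum(),P[bh].mean(0).round(4),np.percentile(P[bh][:,2],[50,90]))
    al=(abs(P[...,0]-.575)<.06)&(abs(P[...,1]-.045)<.05)&(P[...,2]>.139)&(P[...,2]<.149)
    print(cv2.minAreaRect((P[al][:,:2]*1000).astype(np.float32)))
print(read_state()["wrist_force"])
cv2.imwrite("pics/side3.png",cv2.resize(im[150:350,220:460],(720,600)))
E
```

```text
top hub 182 [0.5735 0.0431 0.1616] [0.16187105 0.16393958]
((575.344970703125, 46.25945281982422), (59.94927215576172, 80.55304718017578), 87.55426025390625)
side hub 50 [0.569  0.0333 0.1514] [0.15179894 0.15830626]
((579.363525390625, 45.11448669433594), (59.74539566040039, 86.10664367675781), 86.87168884277344)
[-3.1512254   2.87829952  9.73707388]
```

View pics/side3.png

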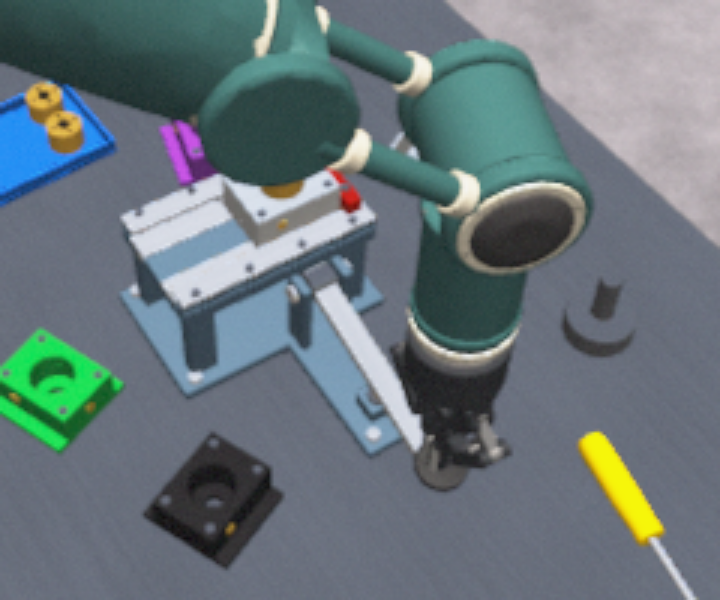

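The lever lies on the screw (370,400) and the hub is up: top view shows 0.162 against 0.143 before. I'll let the lever rise with the tool.

>>> step_arm(motion=[[[0,0,0,0.012,0,0,0],[0,0,0,0.024,0,0,0],[0,0,0,0.036,0,0,0],[0,0,0,0.048,0,0,0],[0,0,0,0.06,0,0,0],[0,0,0,0.075,0,0,0],[0,0,0,0.095,0,0,0],[0.06,0,0,0.15,0,0,0]]])

```text
time: 19.2
tool_pos: [0.5607, -0.2005, 0.2199]
tcp_rot: [-0.063, -3.126, -0.002]
wrist_force: [0.8, -0.4, 0.1]
width: 0.2
```

>>> step_arm(motion=[[[0.06,0.002,0.045,0.02,0,0,0],[0.06,0.005,0.1,0.02,0,0,0],[0.06,0.008,0.15,0.02,0,0,0],[0.06,0.012,0.2,0.02,0,0,0],[0.06,0.0143,0.2455,0.02,0,0,0],[0.06,0.0143,0.2455,0.01,0,0,0],[0.06,0.0143,0.2455,0,0,0,0],[0.06,0.0143,0.2455,0,0,0,0]]])

```text
time: 20.2
tool_pos: [0.574, 0.0438, 0.2185]
tcp_rot: [-0.065, -3.123, -0.001]
wrist_force: [-1.3, 0.4, 0.2]
width: 0.7
```

```bash
python3 - <<'E'
from h import *
im,d=read_camera("wrist");cv2.imwrite("pics/wrist1.png",im)
s=read_state();print(s["tool_pos"],s["width"],s["tcp_rot"])
c=get_calibration("wrist");K=np.array(c["K"]);T=np.array(c["world_from_camera"]);print(T.round(3).tolist())
for r in spot_in("wrist","hub")[:3]: print(r["score"],towld("wrist",r["xyz"]))
R=regions_of("wrist","hub")
for r in R[:2]:
    m=r["region"]; v,u=np.nonzero(m)
    x=(u-K[0,2])/K[0,0];y=(v-K[1,2])/K[1,1];th=np.hypot(x,y);z=d[m]
    k=np.where(th>1e-6,np.tan(th)/th,1)
    P=np.c_[x*k*z,y*k*z,z]@T[:3,:3].T+T[:3,3]
    P=P[z>0];print(r["score"],u.mean(),v.mean(),len(P),np.median(P,0))
    t=P[P[:,2]>np.percentile(P[:,2],80)-.004]
    print(cv2.minEnclosingCircle((t[:,:2]*1000).astype(np.float32)),t.mean(0))
E
```

```text
[0.57441065 0.04372834 0.21911693] 0.7016792184123725 [-6.51725810e-02 -3.12398983e+00 -1.73581103e-03]
[[0.042, 0.952, 0.305, 0.495], [0.999, -0.04, -0.011, 0.046], [0.002, 0.305, -0.952, 0.342], [0.0, 0.0, 0.0, 1.0]]
0.6 [0.57291824 0.04428029 0.16002801]
0.27 [0.77538968 0.10135895 0.00630412]
0.91 329.14200863930887 276.5350971922246 3687 [0.5748743  0.04596426 0.15895274]
((578.0991821289062, 46.17742156982422), 18.26654052734375) [0.57714679 0.04613588 0.15908504]
0.38 115.22558965254882 246.35467917829064 7856 [ 0.56934333 -0.11518519  0.10479793]
((566.8363647460938, -199.4123992919922), 22.19447135925293) [ 0.56568684 -0.19729568  0.12999752]
```

View pics/wrist1.png

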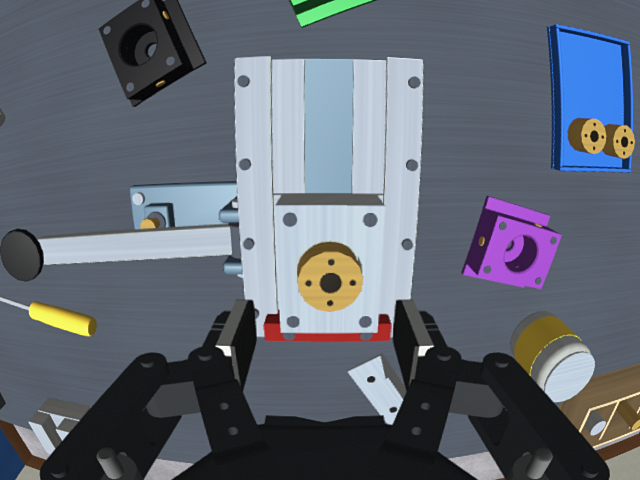

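The hub stands proud at wrist (330,282), centred at (0.5775, 0.046) with its top at 0.159. The nest is against the red bar and the lever is back up. Now I'll descend and grip.

>>> step_arm(motion=[[[0.06,0.003,0.002,-0.005,0,-1,0],[0.06,0.003,0.002,-0.015,0,-1,0],[0.06,0.003,0.002,-0.028,0,-1,0],[0.06,0.003,0.002,-0.04,0,-1,0],[0.06,0.003,0.002,-0.048,0,-1,0],[0.06,0.003,0.002,-0.052,0,-1,0],[0.06,0.003,0.002,-0.052,0,-1,0],[0.06,0.003,0.002,-0.052,0,-1,0]]])

```text
time: 21.35
tool_pos: [0.5785, 0.0459, 0.1685]
tcp_rot: [0.065, 3.138, 0.003]
wrist_force: [-0.7, 0.7, 0.2]
width: 0.704
```

>>> step_arm(motion=[[[0.03,0,0,0,0,0,0],[0.03,0,0,0,0,0,0],[0.03,0,0,0,0,0,0],[0.03,0,0,0,0,0,0],[0.03,0,0,0,0,0,0],[0.03,0,0,0,0,0,0],[0.03,0,0,0,0,0,0],[0.03,0,0,0,0,0,0]]], newtons=35)

```text
time: 22.35
tool_pos: [0.579, 0.0461, 0.1691]
tcp_rot: [0.065, 3.137, 0.003]
wrist_force: [-0.2, 1.4, 5.2]
width: 0.396
```

```bash
python3 - <<'E'
from h import *
im,d=read_camera("wrist");cv2.imwrite("pics/wrist2.png",cv2.resize(im[180:400,180:480],None,fx=2.5,fy=2.5))
s=read_state();print(s["tool_pos"],s["width"],s["wrist_force"])
E
```

```text
[0.57895158 0.04608081 0.16912283] 0.3872664177825659 [-0.39189401  0.97245088  4.87010369]
```

View pics/wrist2.png

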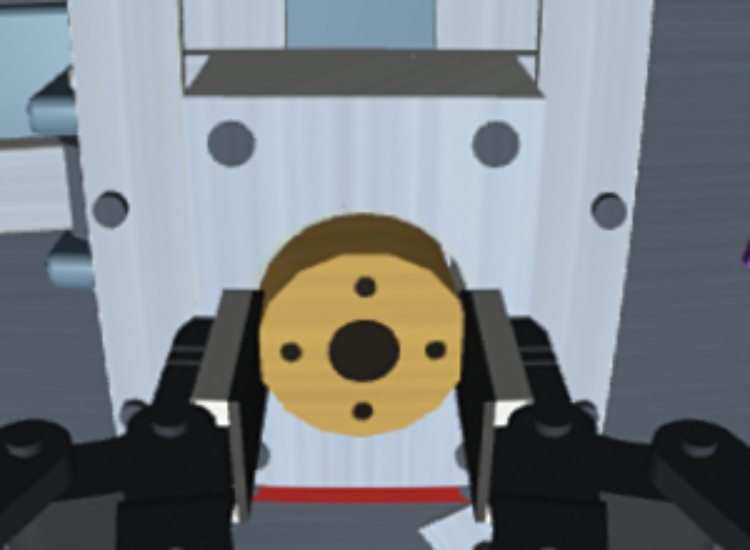

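The pads hold the hub on both sides (crop about 262 and 465). Lifting straight up.

>>> step_arm(motion=[[[0.03,0,0,0.003,0,0,0],[0.03,0,0,0.008,0,0,0],[0.03,0,0,0.014,0,0,0],[0.03,0,0,0.021,0,0,0],[0.03,0,0,0.03,0,0,0],[0.03,0,0,0.04,0,0,0],[0.03,0,0,0.055,0,0,0],[0.03,0,0,0.07,0,0,0]]])

```text
time: 23.4
tool_pos: [0.5791, 0.046, 0.2405]
tcp_rot: [0.065, 3.136, 0.003]
wrist_force: [-0.4, 0.0, -2.8]
width: 0.392
```

```bash
python3 - <<'E'
from h import *
im,d=read_camera("wrist");im2,d2=read_camera("side")
cv2.imwrite("pics/c3.png",np.hstack([im[180:400,180:480],im2[130:350,200:500]]) )
s=read_state();print(s["tool_pos"],s["width"],s["wrist_force"])
P=cloud("side",d2)
h,s,v=cv2.split(cv2.cvtColor(im2,cv2.COLOR_BGR2HSV))
bh=(h>8)&(h<28)&(s>110)&(abs(P[...,0]-.575)<.05)&(abs(P[...,1]-.047)<.05)&(P[...,2]>.13)
print(bh.sum(),P[bh].min(0),P[bh].max(0))
E
```

```text
[0.58063777 0.04613256 0.24238048] 0.3926590943846117 [ 1.00412178  0.53676711 -1.94238866]
136 [0.55543522 0.01796355 0.13073247] [0.6094718  0.06681533 0.38995217]
```

View pics/c3.png

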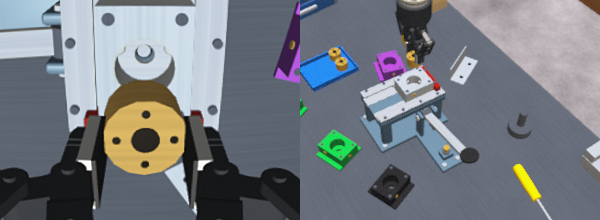

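The hub is held and the pocket empty. Carrying it to the tray's −x half (0.422, 0.335).

>>> step_arm(motion=[[[0.03,-0.015,0.03,0,0,0,0],[0.03,-0.04,0.075,0,0,0,0],[0.03,-0.065,0.12,0,0,0,0],[0.03,-0.09,0.165,0,0,0,0],[0.03,-0.115,0.21,0,0,0,0],[0.03,-0.14,0.255,0,0,0,0],[0.03,-0.157,0.289,0,0,0,0],[0.03,-0.157,0.289,0,0,0,0]]])

```text
time: 24.5
tool_pos: [0.4222, 0.3372, 0.2422]
tcp_rot: [0.059, 3.132, 0.004]
wrist_force: [0.5, -1.4, -2.3]
width: 0.392
```

>>> step_arm(motion=[[[0.03,0.001,-0.001,-0.02,0,0.5,0],[0.03,0.001,-0.001,-0.055,0,0.5,0],[0.03,0.001,-0.001,-0.09,0,0.5,0],[0.03,0.001,-0.001,-0.125,0,0.5,0],[0.03,0.001,-0.001,-0.155,0,0.5,0],[0.03,0.001,-0.001,-0.175,0,0.5,0],[0.03,0.001,-0.001,-0.186,0,0.5,0],[0.03,0.001,-0.001,-0.188,0,0.5,0]]])

```text
time: 25.5
tool_pos: [0.4228, 0.335, 0.0529]
tcp_rot: [-0.061, -3.139, -0.002]
wrist_force: [-0.9, 0.9, -2.1]
width: 0.391
```

```bash
python3 - <<'E'
from h import *
im,d=read_camera("wrist");im2,d2=read_camera("side")
cv2.imwrite("pics/c4.png",np.hstack([im[100:480,100:540],cv2.resize(im2[150:240,180:265],(359,380))]))
s=read_state();print(s["tool_pos"],s["width"],s["wrist_force"],s["tcp_rot"])
E
```

```text
[0.42361332 0.33600611 0.05434923] 0.3929081173504589 [ 0.28437001  0.33372979 -3.52373248] [0.06026517 3.14045794 0.00447463]
```

View pics/c4.png

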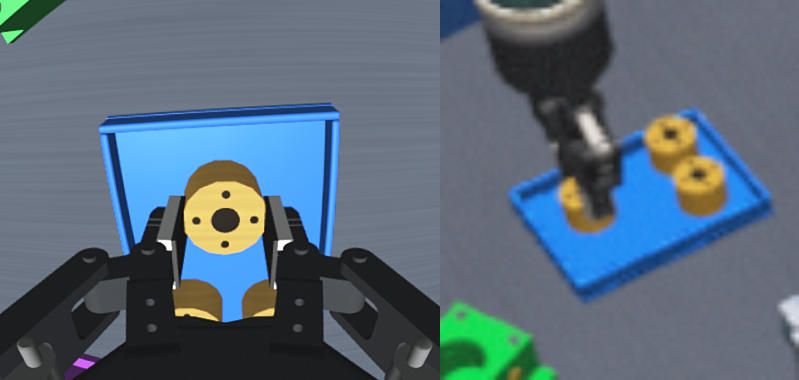

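Well inside the free half. Lowering gently.

>>> step_arm(motion=[[[0.03,0,0,-0.002,0,0,0],[0.03,0,0,-0.004,0,0,0],[0.03,0,0,-0.006,0,0,0],[0.03,0,0,-0.007,0,0,0],[0.03,0,0,-0.008,0,0,0],[0.03,0,0,-0.0085,0,0,0],[0.03,0,0,-0.009,0,0,0],[0.03,0,0,-0.009,0,0,0]]])

```text
time: 26.6
tool_pos: [0.4241, 0.336, 0.0464]
tcp_rot: [0.06, 3.14, 0.005]
wrist_force: [-0.7, -3.0, 6.7]
width: 0.384
```

Floor contact (6.7 N up). Release and retreat.

>>> step_arm(motion=[[[0.04,0,0,0,0,0,0],[0.045,0,0,0,0,0,0],[0.055,0,0,0,0,0,0],[0.06,0,0,0,0,0,0],[0.06,0,0,0.005,0,0,0],[0.06,0,0,0.02,0,0,0],[0.06,0,0,0.05,0,0,0],[0.06,0,0,0.1,0,0,0]]])

```text
time: 27.6
tool_pos: [0.4229, 0.3352, 0.1466]
tcp_rot: [-0.06, -3.139, -0.001]
wrist_force: [0.7, 1.1, 0.3]
width: 0.706
```

>>> step_arm(motion=[[[0.06,-0.01,0.02,0.03,0,0,0],[0.06,-0.02,0.05,0.05,0,0,0],[0.06,-0.03,0.1,0.08,0,0,0],[0.06,-0.04,0.15,0.1,0,0,0],[0.06,-0.05,0.18,0.1,0,0,0],[0.06,-0.06,0.2,0.1,0,0,0],[0.06,-0.06,0.2,0.1,0,0,0],[0.06,-0.06,0.2,0.1,0,0,0]]])

```text
time: 28.6
tool_pos: [0.3629, 0.5342, 0.2463]
tcp_rot: [-0.06, -3.139, 0.001]
wrist_force: [-0.6, -0.2, -0.7]
width: 0.701
```

```bash
python3 - <<'E'
from h import *
im,d=read_camera("top");P=cloud("top",d)
cv2.imwrite("pics/top9.png",cv2.resize(im[170:300,140:440],None,fx=2.6,fy=2.6))
h,s,v=cv2.split(cv2.cvtColor(im,cv2.COLOR_BGR2HSV))
br=(h>8)&(h<28)&(s>110)&(abs(P[...,0]-.45)<.15)&(abs(P[...,1]-.33)<.13)&(P[...,2]>.025)
k,l,st,_=cv2.connectedComponentsWithStats(br.astype(np.uint8))
for i in range(1,k):
    if st[i,4]>30: print("hub",st[i,4],P[l==i].mean(0).round(4))
near=(abs(P[...,0]-.56)<.06)&(P[...,1]<-.15)&(P[...,1]>-.26)&(P[...,2]>.05)&(d>0)&(v<70)
print("pad",P[near].mean(0))
al=(abs(P[...,0]-.575)<.06)&(abs(P[...,1]-.045)<.05)&(P[...,2]>.139)&(P[...,2]<.149)
print("nest",cv2.minAreaRect((P[al][:,:2]*1000).astype(np.float32)))
s=read_state();print(s["tool_pos"],s["time"],s["wrist_force"])
E
```

```text
hub 141 [0.4952 0.356  0.0329]
hub 133 [0.493  0.3089 0.0329]
hub 139 [0.4201 0.3302 0.0332]
pad [ 0.56503918 -0.19626263  0.12788182]
nest ((575.3055419921875, 46.21892547607422), (60.30732345581055, 80.72737121582031), 87.43143463134766)
[0.36316255 0.53403772 0.24632163] 28.65 [ 0.30656776 -0.091273    0.23918486]
```

View pics/top9.png

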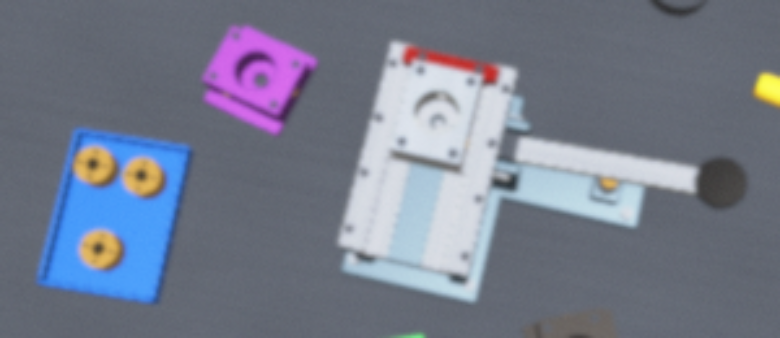

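The hub stands upright in the tray at (100,249), level with the finished ones (which have not moved). The nest is home and the lever up.

```bash
python3 -c "
from workcell import *
print(finish_job())"
```

```text
the job is handed in; nothing more can be done
None
```

The hub is out of the nest block and standing upright in the free half of the blue tray. I handed the job in at about 29 s of the 67 s allowed; no verdict was reported.

- **Nest block:** I slid it home against the red end stop. It stopped dead with a push of about 8 N, and the last picture still shows it there.
- **Lever:** I pressed it onto its stop screw. The highest force I read was about 10 N, though forces are only read at the end of each move. The hub's top then measured 19 mm higher than before. After release, the pad was back at 0.128 m.
- **Hub:** I lifted it out and released it at (0.420, 0.330). Its top is level with the two finished hubs, which moved less than 1 mm.
- **Rest of the bench:** Nothing looked moved in the last picture. That picture was cropped to the work area, so I did not re-measure the hammer, screwdriver, tin, bracket or collar.

Two readings disagreed:
- **Grip width:** The gripper read about 33.5 mm on the 36 mm hub, but the wrist picture showed a sound grip.
- **Side-camera height:** The side camera gave a lower hub height than the top camera while the lever was down, because the arm partly hid the hub. The wrist view showed it about 14 mm proud once the lever was back up.

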